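Dryness check of clay test tiles with a bench meter

TASK

Check how dry the clay test tiles are: first lay every tile from the wooden board flat on the bare steel plate, then zero the meter by pushing its spring toggle over to the left (the ring mark), holding it about a second and letting it spring back. Next take the probe from its rest, gently touch its sprung tip for a moment on the centre mark of each tile, from the smallest tile to the largest, and set the probe upright back in its rest. Last, store the readings by pushing the toggle over to the right (the bar mark), holding it about a second and letting it spring back, and then lay all the tiles flat on the wooden board again, leaving the damp clay pot undisturbed.

Things in the scene. Friction and masses are not known exactly. Their poses are not given: they have to be found in the camera images.
- tile_1: loose square slab of grey clay, 30 x 30 x 14 mm, 18 to 125 g for the four; dark round mark 14 mm across at the centre of its top. The tiles are 30, 40, 50 and 60 mm square; two to four are present (None if absent). Origin at the centre of its underside, z up, x and y along its sides. Starts on the wooden board
- tile_2: loose square slab of grey clay, 40 x 40 x 14 mm, 18 to 125 g for the four; dark round mark 14 mm across at the centre of its top. The tiles are 30, 40, 50 and 60 mm square; two to four are present (None if absent). Origin at the centre of its underside, z up, x and y along its sides. Starts on the wooden board
- tile_3: loose square slab of grey clay, 50 x 50 x 14 mm, 18 to 125 g for the four; dark round mark 14 mm across at the centre of its top. The tiles are 30, 40, 50 and 60 mm square; two to four are present (None if absent). Origin at the centre of its underside, z up, x and y along its sides. Starts on the wooden board
- tile_4: loose square slab of grey clay, 60 x 60 x 14 mm, 18 to 125 g for the four; dark round mark 14 mm across at the centre of its top. The tiles are 30, 40, 50 and 60 mm square; two to four are present (None if absent). Origin at the centre of its underside, z up, x and y along its sides. Starts on the wooden board
- plate: bare steel sheet fixed on the table, 220 x 220 mm, 3 mm thick. Origin at the centre of its underside, x and y along its sides. A tile counts as on it when lying flat on it, not on another tile, with the tile's centre at least 10 mm inside the edges
- ware_board: fixed wooden board to the right of the plate, 250 x 250 mm, 6 mm thick, on which the tiles start. Origin at the centre of its underside, x and y along its sides. A tile counts as back on it when lying flat on it, not on another tile, with its centre at least 10 mm inside the edges
- meter: fixed grey bench meter, 120 mm (its x) by 140 mm (its y), 45 mm high, display on the half away from the robot, toggle in the half near the robot. Origin at the centre of its underside; +y is its left side as the robot faces it. White ring mark 45 mm left (+y) of the toggle, white bar mark 45 mm right (-y)
- toggle (a joint): spring-centred toggle, rad: 0 centred, positive leaning to the meter's left (+y, ring mark: zero), negative to its right (bar mark: store), stops at +-0.45; pushed over is beyond 0.28, sprung back within 0.07. Pivot 45 mm above and 25 mm towards the robot (meter -x) from the meter's origin, axis along meter x. Spring 0.3 N m/rad, about 4 N at the paddle at full lean; recentres when let go
- toggle_tip (a point): centre of the toggle's black paddle, 35 mm above the pivot when centred. The paddle is 16 mm (meter x) by 9 mm (meter y) by 22 mm tall, from 24 to 46 mm above the pivot, on a 9 mm round stem. Its axes lean with the toggle
- rest_seat (a point): seat of the probe's fixed steel rest: centre of the fork's top face, 75 mm above the table, z up. Fork 60 x 60 mm, 6 mm thick, with a slot 22 mm wide along x, open towards the robot (-x), closed 13 mm beyond the seat (+x); a support stands under it there; base 80 x 80 x 8 mm. The probe's collar sits on the fork; in its rest means upright, collar on the fork, axis within 12 mm of the seat
- probe: loose upright hand probe, 100 g, in its rest at the start. Origin on its axis at the underside of its round collar (40 mm across, 6 mm thick); above it a square handle 22 x 22 mm, 6 to 66 mm above the origin, sides along x and y; below it a round shank 14 mm across to 35 mm below the origin, then a brass tip 5 mm across ending 55 mm below the origin. z up the handle
- probe_tip (a joint): how far the probe's sprung tip is pushed in, m: 0 out, 0.010 fully in; spring 250 N/m (2.5 N fully in). It counts as touching beyond 0.0015
- tip_point (a point): lowest point of the probe's brass tip; it moves with the tip
- pot: damp clay cylinder pot, 92 mm across and 95 mm tall, 0.6 kg, standing on an 8 mm red-brown board beyond the plate and the wooden board; must be left alone. Origin at the centre of its underside
Things that resemble listed ones, but are neither listed nor needed, are in the scene too. Leave any pink look-alike of the part that bears rest_seat alone. Leave any green look-alike of the tile_3 alone.

How it is judged:
By the outcome, as a careful person would: the job done as asked, in the order asked, and still so for the second after the job is handed in, with the robot touching nothing.
Of tile_1, tile_2, tile_3, tile_4 only 2 to 4 are there at a start; the rules pass over those that are not, and their reading is None.
At some moment in a run one of tile_1, tile_2, tile_3, tile_4 may be knocked a few centimetres aside while the robot is not near it.
It also fails if it takes over 210 s, if anything falls off the work surface, if the arm or the gripper's body presses on something with over 40 N, if the wrist force passes 120 N, or if a joint passes its speed limit or range.

ROBOT

A 6-joint arm with a two-finger parallel gripper is mounted at the origin on the work surface. World frame = base frame: x ahead of the robot, y to its left, z up, the work surface at z = 0. Lengths are in m, angles in rad, forces in N, time in s.
With the tool pointing down it reaches from about 0.35 to 0.975 m from the base axis. Payload 4.9 kg.
Tool frame: the origin (TCP) lies on the mounting face of the last link; the fingertips stand 173 mm ahead of it and the grasp point (between the pads) lies 155 mm ahead of it; z points along the fingers, y is the line along which they close (so a half turn about z gives the same grasp; the last joint's range is limited). The gripper opens to 85 mm and grips with 20 to 120 N. Pads are 22 mm wide; open, the fingers measure 114 mm over their backs; the gripper's body (76 mm by 85 mm) begins 54 mm behind the grasp point. The pads swing forward as they close: fully open they stand 13 mm farther back than shut.
Start: joints at [1.093, 0.053, 1.613, -0, 1.476, -0.119], TCP at [0.219, 0.585, 0.405] pointing down, gripper open.
Joint ranges: [-3.01, 3.01], [-1.01, 2.22], [0.06, 2.58], [-1.02, 4.17], [0.09, 2.62], [-3.14, 3.14]. Speed limits (rad/s): [2.57, 2.57, 3.14, 3.14, 3.14, 3.14].

INTERFACE

Orientations are given as a rotation vector (axis times angle).
In Python, from station import monitor, eyes, finish_job gives the robot as it stands. The module is installed in compiled form; this text tells all that it offers.
- The arm moves only by the tool step_arm, never from a script. Its argument "commands" is a list of rows, each a list of 3 entries, a list of its own where there are three numbers: the opening in per cent of the stroke, from 0 (shut) to 100 (fully open), then the shift along the tool's x, y, z in mm, then the turn about the tool's z in degrees. In form: [[hand, [x, y, z], yaw], ...]. A call has 1 to 12 rows; each row is the pose to reach, as a shift and turn from the pose commanded when the call began, along the tool's axes at that moment; what a row does not reach only later rows make up. A row lasts 1/8 s, in which the tool goes at most 62.5 mm and 10.7 degrees, less where a joint would pass 70% of its speed; a pose out of reach is approached as far as the arm can. A call with a gripper value outside its range is refused whole. The fingers move at their own pace and stop on an object; "squeeze" is the grip in N (left out, the last holds). Time passes only in rows, so rows that repeat a pose let the fingers close. It gives the time, the measured TCP pose, the force, the opening and the grip force at its end, in the units of the state.
- monitor.get_obs(): the state, without advancing time (a new reading comes with each control period).
- eyes.get_image(name): name is "scene" or "top" or "wrist"; returns the picture (400x640x3 uint8, red, green, blue); there is no depth.
- eyes.camera_info(name): a dict with "camera_matrix" (3x3 intrinsics, pixels), "extrinsics" (4x4, takes a point from camera to world coordinates). Camera axes: x right, y down, z forward; pixel columns grow to the right and rows downward; lengths in m; the calibration is good to about 2 mm. A picture is of the moment at which its call begins: read the wrist's pose just before it. camera_info takes no time and is no camera call; for the wrist camera it gives the pose at the moment of the call.
- finish_job(): hands the job in; it is judged then, once.
The state is a dict: "t": time; "q": joint angles; "dq": joint speeds; "effort": joint torques, N m; "tool_pos": TCP position; "tool_rot": TCP orientation; "contact_force": force on the tool from outside, world axes, zero at the start; "wrist_torque": the same for the moment, N m; "opening": finger opening in m; "grip_force": force on a finger pad.
Only numpy, scipy, OpenCV 4.12 (cv2) and the standard library are available. Lean on these libraries where they do the work, as an engineer would, in place of code of your own. Each camera call takes 0.05 s, during which the arm holds its last target. There are 200 camera calls.

## Working session

There is one attempt and no reset: what is moved stays moved. The work goes in short steps, Python scripts to look and compute and a tool call to move; the robot and the scene stay as the last step left them, time stands still between calls to the robot, and variables do not carry over. Pictures are saved under pics/ and viewed, at most 18 in all, crops included, and the job is handed in when it is done.

Besides the shell and the picture viewer there is one more tool, called after "Request:" as name(argument=value, ...), one argument or row to a line, values as JSON. step_arm: Moves the arm, as the interface text tells. Its arguments: {"type":"object","properties":{"commands":{"type":"array"},"squeeze":{"type":"number"}},"required":["commands"]}

```bash
mkdir -p pics; cat > h.py <<'E'
import numpy as np,cv2
from scipy.spatial.transform import Rotation as R
from station import monitor,eyes,finish_job
def snap(n,f):
    im=eyes.get_image(n); cv2.imwrite('pics/'+f+'.png',im[:,:,::-1]); return im
def px2w(n,uv,z):
    i=eyes.camera_info(n);K=np.array(i['camera_matrix']);T=np.array(i['extrinsics'])
    uv=np.atleast_2d(np.array(uv,float)); d=(T[:3,:3]@np.linalg.inv(K)@np.c_[uv,np.ones(len(uv))].T).T
    o=T[:3,3]; return o+d*((z-o[2])/d[:,2])[:,None]
def w2px(n,p):
    i=eyes.camera_info(n);K=np.array(i['camera_matrix']);T=np.linalg.inv(np.array(i['extrinsics']))
    c=T[:3,:3]@np.array(p)+T[:3,3]; c=K@c; return c[:2]/c[2]
E
python3 - <<'E'
from h import *
snap('top','top1');snap('scene','scene1')
o=monitor.get_obs();print(o)
for n in('top','scene','wrist'): print(n,eyes.camera_info(n))
E
```

```text
{'t': 0.1, 'q': array([ 1.09296052e+00,  5.33294019e-02,  1.61414794e+00, -2.89949201e-05,
        1.47599170e+00, -1.18981752e-01]), 'dq': array([ 0.00012285,  0.00053141, -0.00176024, -0.00226883, -0.00148573,
        0.0005115 ]), 'effort': array([ 5.92703350e-05, -3.94901526e+01, -3.71362031e+01, -1.06938262e-04,
        3.89369830e-03,  8.40230967e-06]), 'tool_pos': array([0.21938396, 0.5849804 , 0.40356697]), 'tool_rot': array([-5.60568903e-01, -3.09064174e+00,  2.83001843e-03]), 'contact_force': array([-1.38855743, -0.31579921,  0.10059041]), 'wrist_torque': array([ 0.02449929, -0.01386954,  0.00958818]), 'grip_force': 0.0, 'opening': 0.08534083041304215}
top {'camera_matrix': array([[396.62470446,   0.        , 324.97464173],
       [  0.        , 396.62470446, 198.26175298],
       [  0.        ,   0.        ,   1.        ]]), 'extrinsics': array([[ 0.00867006, -0.98392129,  0.17839205,  0.36753162],
       [-0.99988277, -0.00627871,  0.01396524,  0.0139642 ],
       [-0.01262062, -0.17849222, -0.98386038,  1.05423956],
       [ 0.        ,  0.        ,  0.        ,  1.     
[... 185 characters left out ...]
, 'extrinsics': array([[ 0.61693271,  0.40933461, -0.67218986,  1.41851904],
       [ 0.78691397, -0.33457708,  0.51848296, -0.6785381 ],
       [-0.01266631, -0.84882469, -0.52852267,  0.79793776],
       [ 0.        ,  0.        ,  0.        ,  1.        ]])}
wrist {'camera_matrix': array([[335.12900176,   0.        , 321.79737357],
       [  0.        , 335.12900176, 199.71690184],
       [  0.        ,   0.        ,   1.        ]]), 'extrinsics': array([[ 0.35230528,  0.88690193,  0.29880755,  0.14249284],
       [ 0.93588324, -0.33322216, -0.11439213,  0.61307959],
       [-0.0018853 ,  0.31994993, -0.94743258,  0.37350249],
       [ 0.        ,  0.        ,  0.        ,  1.        ]])}
```

View pics/top1.png

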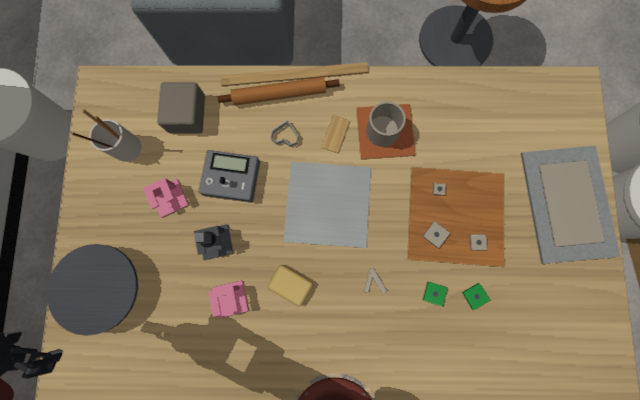

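View pics/scene1.png

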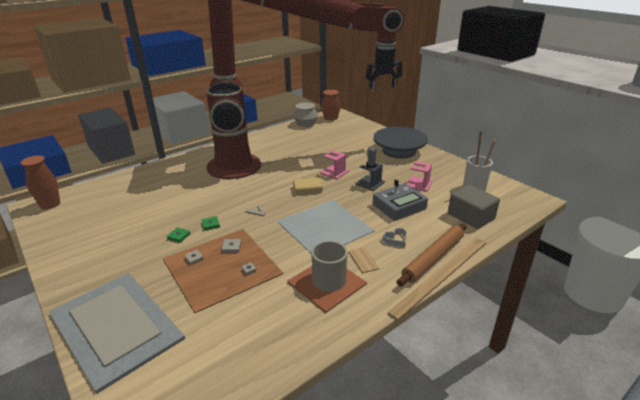

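The top view shows three tiles on the board at about (440,189), (436,235) and (479,242). The plate is at (328,205), the meter at (229,175), the dark rest with the probe at (213,241), the pot at (387,124), and the pink and green look-alikes around them.

```bash
python3 - <<'E'
from h import *
im=cv2.imread('pics/top1.png')
a=cv2.resize(im[165:270,400:510],None,fx=3.6,fy=3.6,interpolation=cv2.INTER_CUBIC)
b=cv2.resize(im[145:265,185:265],None,fx=4.5,fy=4.5,interpolation=cv2.INTER_CUBIC)
h=max(a.shape[0],b.shape[0]); f=lambda x:cv2.copyMakeBorder(x,0,h-x.shape[0],0,0,cv2.BORDER_CONSTANT)
cv2.imwrite('pics/mos.png',np.hstack([f(a),f(b)]))
hsv=cv2.cvtColor(im,cv2.COLOR_BGR2HSV)
m=np.zeros(im.shape[:2],np.uint8); m[172:262,412:502]=(hsv[172:262,412:502,1]<70)*255
c,_=cv2.findContours(m,cv2.RETR_EXTERNAL,cv2.CHAIN_APPROX_NONE)
for k in c:
    if cv2.contourArea(k)<60: continue
    r=cv2.minAreaRect(k); p=px2w('top',cv2.boxPoints(r),0.02); e=p[1]-p[0]; e2=p[2]-p[1]
    print(r,p.mean(0).round(3),np.linalg.norm(e).round(3),np.linalg.norm(e2).round(3),np.degrees(np.arctan2(e[1],e[0])).round(1))
for n,q,z in(('plate',[(289,162),(371,165),(366,247),(285,244)],.003),('board',[(412,168),(505,172),(504,266),(407,262)],.006)):
    p=px2w('top',q,z);print(n,p.round(3).tolist(),p.mean(0))
E
```

```text
((478.0, 242.0), (14.0, 16.0), 90.0) [ 0.443 -0.368  0.02 ] 0.041 0.036 -89.6
((436.17999267578125, 234.26002502441406), (19.800003051757812, 19.000003814697266), 36.869895935058594) [ 0.462 -0.261  0.02 ] 0.051 0.05 -37.9
((438.9024658203125, 188.8780517578125), (11.484880447387695, 10.822290420532227), 6.34019136428833) [ 0.582 -0.273  0.02 ] 0.029 0.03 -8.4
plate [[0.659, 0.128, 0.003], [0.651, -0.096, 0.003], [0.428, -0.08, 0.003], [0.435, 0.133, 0.003]] [0.54324626 0.02140491 0.003     ]
board [[0.643, -0.207, 0.006], [0.633, -0.457, 0.006], [0.382, -0.437, 0.006], [0.39, -0.186, 0.006]] [ 0.51199834 -0.32168918  0.006     ]
```

View pics/mos.png

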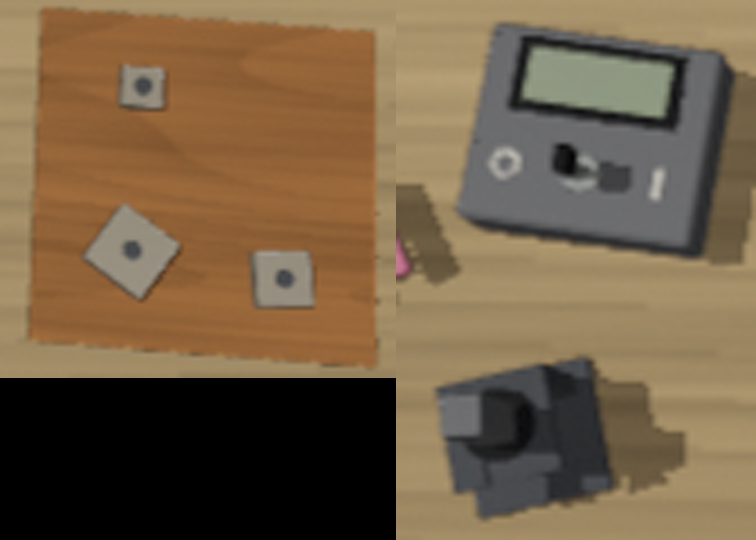

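```bash
cat >> h.py <<'E'
def go(xyz,psi=None):
    "shift in tool mm and yaw deg from the present pose to TCP xyz with the finger line at world angle psi (mod 180)"
    o=monitor.get_obs();M=R.from_rotvec(o['tool_rot']).as_matrix();d=M.T@(np.array(xyz)-o['tool_pos'])*1000
    a=np.degrees(np.arctan2(M[1,1],M[0,1])); y=0 if psi is None else -((psi-a+90)%180-90)
    print('pos',o['tool_pos'].round(4),'psi',a.round(1),'open',round(o['opening'],4),'F',o['contact_force'].round(1),'q6',round(o['q'][5],2),'-> shift',d.round(1),'yaw',round(y,1))
def tiles():
    "grey squares on the board or plate in the top view"
    im=eyes.get_image('top');return im
E
python3 - <<'E'
from h import *
t=lambda n,u,z:print(n,px2w('top',[u],z).round(4))
t('t1',(439.7,188.9),.02);t('t2',(400+284.5/3.6,165+278/3.6),.02);t('t3',(400+132/3.6,165+250/3.6),.02)
t('ring',(209.2,181),.045);t('bar',(243,185.9),.045)
t('probe top',(199.4,237.2),.141);t('collar',(207.4,239.4),.081)
t('pot',(387,122),.1)
go([.60,-.28,.36],81.6)
E
```

```text
t1 [[ 0.5822 -0.2754  0.02  ]]
t2 [[ 0.4421 -0.3707  0.02  ]]
t3 [[ 0.4614 -0.2624  0.02  ]]
ring [[0.5945 0.3317 0.045 ]]
bar [[0.5819 0.2424 0.045 ]]
probe top [[0.4399 0.316  0.141 ]]
collar [[0.4394 0.3158 0.081 ]]
pot [[ 0.7375 -0.1276  0.1   ]]
pos [0.2194 0.585  0.4036] psi 69.4 open 0.0853 F [-1.4 -0.3  0.1] q6 -0.12 -> shift [-660.2 -676.1   44.7] yaw -12.2
```

Request:
step_arm(
  commands=[
    [100,[-60,-60,4],-2],
    [100,[-100,-100,8],-4],
    [100,[-140,-140,12],-6],
    [100,[-180,-180,16],-8],
    [100,[-220,-220,20],-10],
    [100,[-260,-260,24],-12],
    [100,[-300,-300,28],-12],
    [100,[-340,-340,32],-12],
    [100,[-380,-380,36],-12],
    [100,[-420,-420,40],-12],
    [100,[-460,-460,44],-12],
    [100,[-500,-500,44],-12],
  ],
)

```text
t: 1.6
tool_pos: [0.5122, -0.0604, 0.3599]
tool_rot: [-0.235, -3.132, -0.001]
contact_force: [1.1, 0.8, -0.0]
opening: 0.0853
grip_force: 0.0
```

Request:
step_arm(
  commands=[
    [100,[-40,-40,0],0],
    [100,[-80,-80,0],0],
    [100,[-120,-130,0],0],
    [100,[-150,-176,0],0],
    [100,[-150,-176,0],0],
  ],
)

```text
t: 2.22
tool_pos: [0.6347, -0.2584, 0.359]
tool_rot: [-0.24, -3.131, -0.0]
contact_force: [-0.9, 0.6, 0.0]
opening: 0.0854
grip_force: 0.0
```

```bash
python3 - <<'E'
from h import *
go([.5822,-.2754,.184],81.6)
snap('wrist','w1')
go([.5822,-.2754,.184],81.6)
for p in([.5822,-.2754,.02],[.4421,-.3707,.02],[.4614,-.2624,.02]):print(w2px('wrist',p))
E
```

```text
pos [ 0.6347 -0.2584  0.359 ] psi 81.2 open 0.0854 F [-0.9  0.6  0. ] q6 -1.91 -> shift [ 49.  -24.9 175. ] yaw -0.4
pos [ 0.6343 -0.2565  0.3592] psi 81.3 open 0.0854 F [ 0.3  0.7 -0.5] q6 -1.91 -> shift [ 48.3 -26.7 175.3] yaw -0.3
[293.0143911  126.15038482]
[142.2158268  -33.84194146]
[281.82114875 -29.96621743]
```

View pics/w1.png

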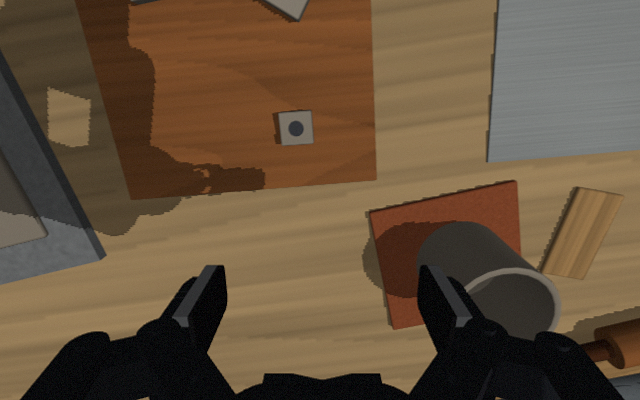

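The tile_1 mark is at about (296,128), close to the predicted (293,126). The pot is at lower right, well clear of the grasp.

```bash
cat >> h.py <<'E'
def loc(name,guess,ztop,im=None,r=None,smax=75):
    "grey slab nearest the guess: world centre, sides, side angle mod 90"
    im=eyes.get_image(name) if im is None else im
    h,w=im.shape[:2];hsv=cv2.cvtColor(im,cv2.COLOR_RGB2HSV);g=w2px(name,[*guess,ztop])
    m=((hsv[...,1]<smax)&(hsv[...,2]>90)).astype(np.uint8)
    m=cv2.morphologyEx(m,cv2.MORPH_OPEN,np.ones((3,3)))
    c,_=cv2.findContours(m,cv2.RETR_EXTERNAL,cv2.CHAIN_APPROX_NONE);out=[]
    for k in c:
        if cv2.contourArea(k)<60:continue
        P=px2w(name,k[:,0,:],ztop)[:,:2];rc=cv2.minAreaRect((P*1000).astype(np.float32))
        if 20<min(rc[1]) and max(rc[1])<80: out.append((np.hypot(*(np.array(rc[0])/1000-guess)),np.round(rc[0],1),np.round(rc[1],1),round(rc[2]%90,1)))
    for o in sorted(out,key=lambda o:o[0])[:3]:print(name,o[1:])
E
python3 - <<'E'
from h import *
im=cv2.imread('pics/w1.png')[:,:,::-1].copy()
loc('wrist',(.5822,-.2754),.02,im)
print(px2w('wrist',[(296,128.5)],.02))
loc('top',(.46,-.27),.02)
E
```

```text
wrist (array([ 584.2, -273.1]), array([29.5, 29.4]), 85.4)
[[ 0.58467733 -0.27309515  0.02      ]]
top (array([341.3, -97.2]), array([38.6, 62.9]), 75.2)
top (array([411.2, 333.5]), array([64. , 37.3]), 85.1)
top (array([457.9, 341. ]), array([33.2, 63.4]), 13.6)
```

Request:
step_arm(
  commands=[
    [60,[20,-12,60],-4],
    [60,[47,-24,110],-4],
    [60,[47,-24,150],-4],
    [60,[47,-24,168],-4],
    [60,[47,-24,179],-4],
    [60,[47,-24,179],-4],
    [60,[47,-24,179],-4],
    [20,[47,-24,179],-4],
    [20,[47,-24,179],-4],
    [20,[47,-24,179],-4],
    [20,[47,-24,179],-4],
    [20,[47,-24,179],-4],
  ],
  squeeze=30,
)

```text
t: 3.82
tool_pos: [0.5848, -0.2721, 0.1833]
tool_rot: [0.125, 3.137, -0.002]
contact_force: [-0.1, 0.5, 5.2]
opening: 0.0289
grip_force: 31.0
```

```bash
python3 - <<'E'
from h import *
o=monitor.get_obs();print(o['grip_force'])
go([.605,.075,.177],85.5)
E
```

```text
30.959383249282837
pos [ 0.5848 -0.2721  0.1833] psi 85.4 open 0.0289 F [-0.1  0.5  5.2] q6 -2.04 -> shift [  7.5 347.6   5.9] yaw -0.1
```

Request:
step_arm(
  commands=[
    [20,[0,0,-40],0],
    [20,[0,20,-80],0],
    [20,[2,75,-90],0],
    [20,[5,130,-90],0],
    [20,[8,185,-90],0],
    [20,[8,240,-90],0],
    [20,[8,295,-90],0],
    [20,[8,330,-90],0],
    [20,[8,348,-80],0],
    [20,[8,348,-40],0],
    [20,[8,348,-20],0],
    [20,[8,348,-20],0],
  ],
)

```text
t: 5.32
tool_pos: [0.6026, 0.0752, 0.1988]
tool_rot: [-0.126, -3.133, 0.001]
contact_force: [0.1, -0.6, -0.2]
opening: 0.0291
grip_force: 30.3
```

```bash
python3 - <<'E'
from h import *
o=monitor.get_obs();print(o['grip_force'])
go([.605,.075,.182],85.5)
E
```

```text
30.298756957054138
pos [0.6026 0.0752 0.1988] psi 85.4 open 0.0291 F [ 0.1 -0.6 -0.2] q6 -1.49 -> shift [-2.5  0.  16.8] yaw -0.1
```

Request:
step_arm(
  commands=[
    [20,[0,0,10],0],
    [20,[0,0,17.5],0],
    [20,[0,0,17.5],0],
    [60,[0,0,17.5],0],
    [60,[0,0,17.5],0],
    [60,[0,0,17.5],0],
    [60,[0,0,-20],0],
    [60,[0,-20,-75],0],
    [90,[10,-70,-110],0],
    [90,[20,-120,-140],0],
    [90,[40,-170,-165],0],
    [90,[60,-220,-165],0],
  ],
)

```text
t: 6.82
tool_pos: [0.5263, -0.1402, 0.3703]
tool_rot: [0.124, 3.133, -0.004]
contact_force: [0.5, -0.5, -0.2]
opening: 0.0769
grip_force: 0.0
```

Request:
step_arm(
  commands=[
    [90,[9,-50,0],0],
    [90,[9,-100,0],0],
    [90,[9,-150,0],0],
    [90,[9,-172,0],0],
    [90,[9,-172,0],0],
    [90,[9,-172,0],0],
  ],
)

```text
t: 7.58
tool_pos: [0.5041, -0.3084, 0.3665]
tool_rot: [-0.123, -3.139, -0.001]
contact_force: [-0.2, 0.4, -0.3]
opening: 0.077
grip_force: 0.0
```

```bash
python3 - <<'E'
from h import *
go([.4614,-.2624,.184])
im=snap('wrist','w2')
loc('wrist',(.4614,-.2624),.02,im);loc('wrist',(.4421,-.3707),.02,im)
t=snap('top','top2');loc('top',(.605,.075),.017,t)
cv2.imwrite('pics/m2.png',np.hstack([im[:,:,::-1],cv2.resize(t[150:250,280:380],(400,400))[:,:,::-1]])[:, :1040:1][::1])
m=cv2.imread('pics/m2.png');cv2.imwrite('pics/m2.png',cv2.resize(m,(800,308)))
E
```

```text
pos [ 0.5041 -0.3084  0.3665] psi 85.5 open 0.077 F [-0.2  0.4 -0.3] q6 -2.17 -> shift [ 46.1  42.4 182.6] yaw 0
wrist (array([ 464. , -262.8]), array([49.2, 49.3]), 52.1)
wrist (array([ 444. , -371.1]), array([39.3, 39.4]), 1.5)
wrist (array([ 421.5, -540.2]), array([39.4, 23.4]), 5.6)
wrist (array([ 444. , -371.1]), array([39.3, 39.4]), 1.5)
wrist (array([ 464. , -262.8]), array([49.2, 49.3]), 52.1)
wrist (array([ 421.5, -540.2]), array([39.4, 23.4]), 5.6)
top (array([ 344.1, -100.6]), array([60.2, 56.1]), 0.5)
top (array([450.3, 359.6]), array([21. , 24.8]), 0.4)
top (array([ 462.3, -261.7]), array([50.9, 50.8]), 52.1)
```

View pics/m2.png

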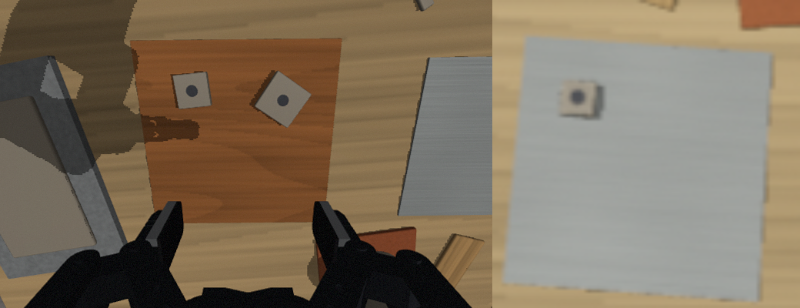

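The wrist image shows tile_2 at (192,91) and tile_3 at (283,100) on the board. The top crop shows tile_1 lying flat on the plate.

Request:
step_arm(
  commands=[
    [90,[20,20,30],10],
    [90,[44,42,60],20],
    [90,[44,42,100],30],
    [90,[44,42,140],33.5],
    [90,[44,42,170],33.5],
    [90,[44,42,184],33.5],
    [90,[44,42,184],33.5],
    [40,[44,42,184],33.5],
    [40,[44,42,184],33.5],
    [40,[44,42,184],33.5],
    [40,[44,42,184],33.5],
  ],
  squeeze=40,
)

```text
t: 9.05
tool_pos: [0.4643, -0.2647, 0.1848]
tool_rot: [1.023, 2.967, -0.002]
contact_force: [0.2, 0.7, 5.5]
opening: 0.0486
grip_force: 42.0
```

```bash
python3 - <<'E'
from h import *
o=monitor.get_obs();print(o['grip_force'])
go([.485,.025,.199],87)
E
```

```text
41.95643126964569
pos [ 0.4643 -0.2647  0.1848] psi 51.9 open 0.0486 F [0.2 0.7 5.5] q6 -1.56 -> shift [162.3 240.9 -14.7] yaw -35.1
```

Request:
step_arm(
  commands=[
    [40,[0,0,-40],0],
    [40,[20,30,-70],-5],
    [40,[55,70,-80],-14],
    [40,[90,115,-80],-23],
    [40,[120,160,-80],-32],
    [40,[150,210,-80],-35],
    [40,[162,241,-70],-35],
    [40,[162,241,-35],-35],
    [40,[162,241,-15],-35],
    [40,[162,241,-15],-35],
    [40,[162,241,-15],-35],
  ],
)

```text
t: 10.42
tool_pos: [0.4848, 0.0254, 0.1987]
tool_rot: [0.084, 3.139, -0.0]
contact_force: [0.1, -0.3, -1.1]
opening: 0.0486
grip_force: 41.8
```

```bash
python3 - <<'E'
from h import *
o=monitor.get_obs();print(o['grip_force'])
go([.485,.025,.1825],87)
E
```

```text
41.79046154022217
pos [0.4848 0.0254 0.1987] psi 86.9 open 0.0486 F [ 0.1 -0.3 -1.1] q6 -1.62 -> shift [-0.2 -0.4 16.2] yaw -0.1
```

Request:
step_arm(
  commands=[
    [40,[0,0,10],0],
    [40,[0,0,16.5],0],
    [40,[0,0,16.5],0],
    [85,[0,0,16.5],0],
    [85,[0,0,16.5],0],
    [85,[0,0,16.5],0],
    [85,[0,0,-20],0],
    [85,[0,-20,-75],0],
    [85,[-5,-70,-110],0],
    [85,[-10,-120,-140],0],
    [85,[-20,-180,-150],0],
    [85,[-30,-240,-150],0],
  ],
)

```text
t: 11.92
tool_pos: [0.5017, -0.2176, 0.3496]
tool_rot: [0.083, 3.137, -0.003]
contact_force: [-0.5, -0.2, -0.5]
opening: 0.0727
grip_force: 0.0
```

Request:
step_arm(
  commands=[
    [85,[0,-60,0],-4.6],
    [85,[0,-120,0],-4.6],
    [85,[0,-158,0],-4.6],
    [85,[0,-158,0],-4.6],
    [85,[0,-158,0],-4.6],
  ],
)

```text
t: 12.55
tool_pos: [0.4931, -0.373, 0.3472]
tool_rot: [0.042, -3.141, -0.002]
contact_force: [0.1, 0.3, 0.1]
opening: 0.0725
grip_force: 0.0
```

```bash
python3 - <<'E'
from h import *
im=snap('wrist','w3');go([.444,-.371,.1835],91.5)
loc('wrist',(.444,-.371),.02,im)
t=snap('top','top3');loc('top',(.444,-.371),.02,t)
E
```

```text
pos [ 0.4932 -0.3725  0.3474] psi 91.6 open 0.0726 F [-0.   0.1 -0.6] q6 -2.37 -> shift [ 49.1   2.7 163.9] yaw 0.1
wrist (array([ 444.4, -370.7]), array([38.6, 39. ]), 1.5)
wrist (array([ 418.4, -575.8]), array([41.8, 37.7]), 48.4)
top (array([ 442.7, -368.2]), array([36.1, 42.1]), 0.4)
top (array([ 493. , -599.3]), array([45.6, 41.9]), 46.9)
top (array([ 344.1, -100.2]), array([60. , 55.9]), 0.5)
```

Request:
step_arm(
  commands=[
    [85,[30,2,40],0],
    [85,[49,2.5,90],0],
    [85,[49,2.5,130],0],
    [85,[49,2.5,155],0],
    [85,[49,2.5,164],0],
    [85,[49,2.5,164],0],
    [30,[49,2.5,164],0],
    [30,[49,2.5,164],0],
    [30,[49,2.5,164],0],
    [30,[49,2.5,164],0],
    [30,[49,2.5,164],0],
  ],
  squeeze=35,
)

```text
t: 14.02
tool_pos: [0.4447, -0.3729, 0.1855]
tool_rot: [-0.042, 3.139, -0.003]
contact_force: [0.6, -0.0, 5.1]
opening: 0.0388
grip_force: 36.3
```

```bash
python3 - <<'E'
from h import *
o=monitor.get_obs();print(o['grip_force'])
go([.60,-.04,.199],87)
E
```

```text
36.34588658809662
pos [ 0.4447 -0.3729  0.1855] psi 91.5 open 0.0388 F [ 0.6 -0.   5.1] q6 -2.42 -> shift [-164.2  328.6  -13.8] yaw 4.5
```

Request:
step_arm(
  commands=[
    [30,[0,0,-40],0],
    [30,[-20,30,-75],0],
    [30,[-45,80,-90],4.5],
    [30,[-70,130,-90],4.5],
    [30,[-95,180,-90],4.5],
    [30,[-120,230,-90],4.5],
    [30,[-145,280,-90],4.5],
    [30,[-164,315,-85],4.5],
    [30,[-164,329,-60],4.5],
    [30,[-164,329,-25],4.5],
    [30,[-164,329,-14],4.5],
    [30,[-164,329,-14],4.5],
  ],
)

```text
t: 15.52
tool_pos: [0.5987, -0.0391, 0.197]
tool_rot: [-0.082, -3.139, -0.0]
contact_force: [0.0, 0.1, 0.3]
opening: 0.0389
grip_force: 35.7
```

```bash
python3 - <<'E'
from h import *
o=monitor.get_obs();print(o['grip_force'])
go([.60,-.04,.1828],87)
E
```

```text
35.65777838230133
pos [ 0.5987 -0.0391  0.197 ] psi 87.0 open 0.0389 F [0.  0.1 0.3] q6 -1.71 -> shift [-1.3 -0.8 14.2] yaw 0.0
```

Request:
step_arm(
  commands=[
    [30,[0,0,8],0],
    [30,[0,0,14.5],0],
    [30,[0,0,14.5],0],
    [65,[0,0,14.5],0],
    [65,[0,0,14.5],0],
    [65,[0,0,14.5],0],
    [65,[0,0,-25],0],
    [65,[0,0,-85],0],
    [50,[0,40,-130],0],
    [47,[-5,100,-160],0],
    [47,[-10,160,-185],0],
    [47,[-14,220,-185],0],
  ],
)

```text
t: 17.02
tool_pos: [0.6245, 0.1772, 0.3862]
tool_rot: [0.082, 3.135, 0.001]
contact_force: [0.4, -0.4, -0.3]
opening: 0.0398
grip_force: 0.0
```

Request:
step_arm(
  commands=[
    [47,[0,55,0],5],
    [47,[0,110,0],5],
    [47,[0,110,0],5],
    [47,[0,110,0],5],
  ],
)

```text
t: 17.52
tool_pos: [0.6295, 0.2853, 0.3823]
tool_rot: [-0.217, -3.134, 0.001]
contact_force: [0.0, 0.6, 0.0]
opening: 0.0402
grip_force: 0.0
```

```bash
python3 - <<'E'
from h import *
im=snap('wrist','w4');go([.588,.287,.232],82)
for p in([.588,.287,.08],[.5945,.3317,.045],[.5819,.2424,.045],[.44,.316,.141]):print(w2px('wrist',p).round(1))
t=snap('top','top4')
a=cv2.resize(t[150:250,280:380],(300,300))
cv2.imwrite('pics/m4.png',cv2.copyMakeBorder(np.hstack([cv2.resize(im,(500,312))[:300],a]),0,0,0,0,cv2.BORDER_CONSTANT)[:,:,::-1])
E
```

```text
pos [0.6296 0.2846 0.3824] psi 82.0 open 0.0401 F [-0.1 -0.  -0.8] q6 -1.11 -> shift [ 41.6  -3.3 150.4] yaw 0.0
[318.8 139.3]
[368.9 133.7]
[269.6 133.8]
[ 333.  -149.8]
```

View pics/m4.png

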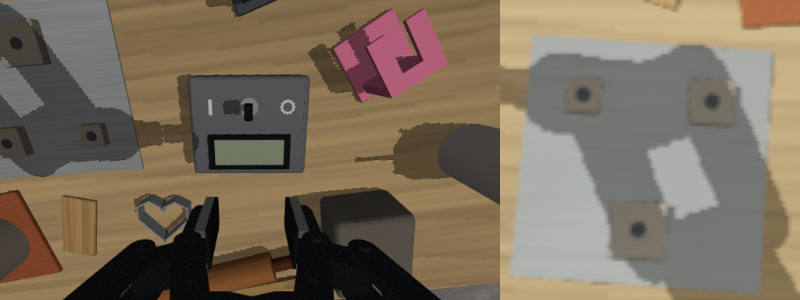

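All three tiles are flat on the plate. In the wrist view the paddle is at about (248,112), with the ring at right (287,106) and the bar at left (210,106), within 3 mm of what I predicted.

Request:
step_arm(
  commands=[
    [47,[25,-3,40],0],
    [47,[39.5,-3,80],0],
    [47,[39.5,-3,120],0],
    [47,[39.5,-3,142],0],
    [47,[39.5,-3,150],0],
    [47,[39.5,-3,150],0],
    [47,[39.5,10,150],0],
    [47,[39.5,18,150],0],
    [47,[39.5,22,150],0],
    [47,[39.5,25,150],0],
    [47,[39.5,25,150],0],
  ],
)

```text
t: 19.0
tool_pos: [0.5948, 0.314, 0.2342]
tool_rot: [0.216, 3.133, -0.012]
contact_force: [-2.2, -13.1, 8.4]
opening: 0.0399
grip_force: 7.9
```

```bash
python3 - <<'E'
from h import *
go([.59,.287,.232],82)
snap('scene','s2')
im=cv2.imread('pics/s2.png')
cv2.imwrite('pics/s2c.png',cv2.resize(im[130:240,330:470],None,fx=4,fy=4,interpolation=cv2.INTER_CUBIC))
E
```

```text
pos [0.5948 0.314  0.2342] psi 82.1 open 0.0399 F [ -2.2 -13.1   8.4] q6 -1.05 -> shift [  1.  -27.4   2.4] yaw 0.1
```

View pics/s2c.png

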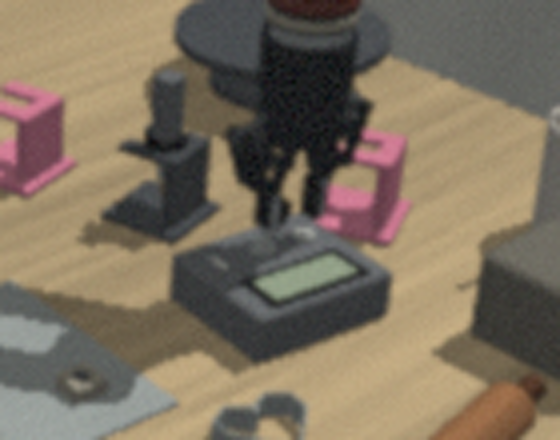

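Request:
step_arm(
  commands=[
    [47,[0,-2.5,0],0],
    [47,[0,-2.5,0],0],
    [47,[0,-2.5,0],0],
    [47,[0,-2.5,0],0],
    [47,[0,-2.5,0],0],
    [47,[0,-2.5,0],0],
    [47,[0,-2.5,0],0],
  ],
)

```text
t: 19.92
tool_pos: [0.5944, 0.3126, 0.2343]
tool_rot: [0.217, 3.132, -0.004]
contact_force: [-0.8, -6.7, 6.1]
opening: 0.0403
grip_force: 4.6
```

```bash
python3 - <<'E'
from h import *
go([.59,.287,.232],82)
E
```

```text
pos [0.5944 0.3126 0.2343] psi 82.1 open 0.0403 F [-0.8 -6.7  6.1] q6 -1.06 -> shift [  0.9 -26.    2.4] yaw 0.1
```

Request:
step_arm(
  commands=[
    [47,[0,-8,0],0],
    [47,[0,-16,0],0],
    [47,[0,-24,0],0],
    [47,[0,-24,0],0],
    [47,[0,-24,-30],0],
    [47,[0,-24,-80],0],
    [70,[0,-24,-130],0],
    [70,[30,-15,-170],0],
    [70,[60,-8,-170],-9],
    [70,[90,-8,-170],-18],
    [70,[90,-8,-170],-18],
    [70,[90,-8,-170],-18],
  ],
)

```text
t: 21.42
tool_pos: [0.5036, 0.3177, 0.4025]
tool_rot: [-0.273, 3.129, 0.0]
contact_force: [0.2, 0.2, 0.0]
opening: 0.0595
grip_force: 0.0
```

```bash
python3 - <<'E'
from h import *
im=snap('wrist','w5');go([.44,.316,.27],101)
for p in([.44,.316,.141],[.44,.316,.081],[.59,.287,.08]):print(w2px('wrist',p).round(1))
snap('scene','s3')
cv2.imwrite('pics/w5c.png',np.hstack([im[:,:,::-1][:300],cv2.resize(cv2.imread('pics/s3.png')[150:225,355:435],(320,300))])[:, :960])
m=cv2.imread('pics/w5c.png');cv2.imwrite('pics/w5c.png',cv2.resize(m,(800,250)))
E
```

```text
pos [0.5039 0.3176 0.4024] psi 100.0 open 0.06 F [ 0.3  0.2 -0. ] q6 -1.31 -> shift [ 63.2   9.5 132.4] yaw -1.0
[337.2 116.3]
[334.1 110.2]
[277.  260.5]
```

View pics/w5c.png

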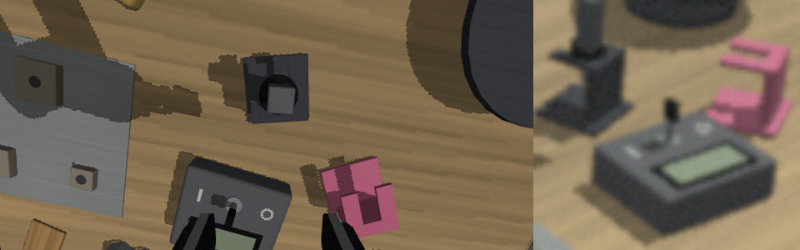

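The handle top is at about (338,118), within 2 px of predicted. The toggle stands upright again and all the tiles are still on the plate.

```bash
python3 - <<'E'
from h import *
im=cv2.imread('pics/w5.png');g=cv2.cvtColor(im,cv2.COLOR_BGR2GRAY)[95:140,312:365]
print(g[::4,::4])
_,m=cv2.threshold(g,0,255,cv2.THRESH_OTSU)
n,l,s,c=cv2.connectedComponentsWithStats(m);k=l[22,26]
cs,_=cv2.findContours((l==k).astype(np.uint8),cv2.RETR_EXTERNAL,cv2.CHAIN_APPROX_NONE)
P=px2w('wrist',max(cs,key=len)[:,0]+[312,95],.141)[:,:2]*1000
print(s[k],cv2.minAreaRect(P.astype(np.float32)))
E
```

```text
[[31 32  3 13 12 17 16 17 18 18 59 55 56 56]
 [31 10  9 10 11 12 10 21 16 12 21 56 53 53]
 [19  5  4 48 42 32 28 34 33 27 17 51 50 53]
 [12 15  8 80 82 81 84 84 82 77 74 15 51 53]
 [ 6  8 13 81 81 80 83 81 82 82 78 19 53 53]
 [ 5 13  6 81 82 79 82 81 81 81 79 12 54 54]
 [10  5 17 79 82 81 79 82 80 80 76 23 52 51]
 [23 12 22 80 79 79 81 81 80 81 62 51 52 55]
 [34  8 30 79 79 80 78 79 80 85 47 53 50 53]
 [51 58 41 77 80 76 80 80 80 82 57 51 54 52]
 [51 52 51 63 69 70 72 75 74 77 53 51 53 51]
 [51 52 51 52 51 54 52 52 51 48 55 53 53 53]]
[   0    0   53   45 1637] ((440.7249755859375, 316.7639465332031), (28.83608627319336, 35.694297790527344), 9.893030166625977)
```

```bash
python3 - <<'E'
from h import *
im=cv2.imread('pics/w5.png');g=cv2.cvtColor(im,cv2.COLOR_BGR2GRAY)[95:140,312:365]
m=cv2.morphologyEx((g>67).astype(np.uint8),cv2.MORPH_OPEN,np.ones((5,5)))
cs,_=cv2.findContours(m,cv2.RETR_EXTERNAL,cv2.CHAIN_APPROX_NONE)
P=px2w('wrist',max(cs,key=len)[:,0]+[312,95],.141)[:,:2]*1000
r=cv2.minAreaRect(P.astype(np.float32));print(r)
go([r[0][0]/1000,r[0][1]/1000,.27],r[2]+90 if r[2]<45 else r[2])
E
```

```text
((442.7630920410156, 316.4093017578125), (19.938365936279297, 20.057374954223633), 5.847254753112793)
pos [0.504  0.3175 0.4024] psi 100.0 open 0.0597 F [-0.3 -0.1 -0.3] q6 -1.31 -> shift [ 60.5   9.5 132.4] yaw 4.1
```

Request:
step_arm(
  commands=[
    [70,[30,5,20],4],
    [70,[60,9.5,40],4],
    [70,[60.5,9.5,90],4],
    [70,[60.5,9.5,120],4],
    [70,[60.5,9.5,132],4],
    [70,[60.5,9.5,132],4],
    [70,[60.5,9.5,132],4],
    [10,[60.5,9.5,132],4],
    [10,[60.5,9.5,132],4],
    [10,[60.5,9.5,132],4],
    [10,[60.5,9.5,132],4],
    [10,[60.5,9.5,132],4],
  ],
  squeeze=40,
)

```text
t: 23.02
tool_pos: [0.4424, 0.3167, 0.2715]
tool_rot: [-0.166, 3.136, 0.001]
contact_force: [-0.5, 0.3, 5.8]
opening: 0.0218
grip_force: 39.9
```

```bash
python3 - <<'E'
from h import *
print(monitor.get_obs()['grip_force'])
im=eyes.get_image('top')
for p in((.603,.075),(.6,-.04),(.485,.025)): # dark mark centroid
    u=w2px('top',[*p,.017]);x,y=np.round(u).astype(int);c=im[y-8:y+9,x-8:x+9].mean(2)
    m=(c<c.min()+30).astype(np.uint8)
    n,l,s,cc=cv2.connectedComponentsWithStats(m);k=1+np.argmax(s[1:,4]);print(s[k,4],px2w('top',[cc[k]+[x-8,y-8]],.017).round(4))
go([.603,.075,.35])
E
```

```text
39.896612763404846
23 [[0.5975 0.0584 0.017 ]]
20 [[ 0.5914 -0.0608  0.017 ]]
16 [[0.4816 0.0267 0.017 ]]
pos [0.4424 0.3166 0.2715] psi 96.0 open 0.0212 F [-1.   0.1  4.9] q6 -1.19 -> shift [-134.3 -257.2  -78.5] yaw 0
```

```bash
python3 - <<'E'
from h import *
im=snap('top','top5')
cv2.imwrite('pics/t5c.png',cv2.resize(im[150:255,275:380],(630,630//1),interpolation=cv2.INTER_CUBIC)[:600,:,::-1])
for p in((.603,.075),(.6,-.04),(.485,.025)):print(w2px('top',[*p,.017])-[275,150])
E
```

```text
[32.8555631  30.75853855]
[75.78700315 32.09629536]
[51.14537414 74.72232289]
```

View pics/t5c.png

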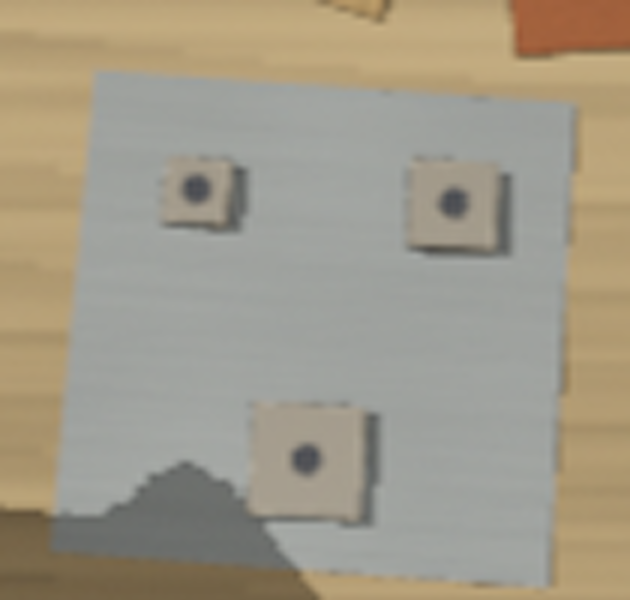

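The three marks are at (197,188), (454,203) and (306,459) in the crop, which agrees with where the tiles were placed.

Request:
step_arm(
  commands=[
    [10,[0,0,-30],0],
    [10,[0,0,-85],0],
    [10,[-10,-30,-95],0],
    [10,[-35,-80,-95],0],
    [10,[-60,-130,-95],0],
    [10,[-85,-180,-95],0],
    [10,[-110,-230,-95],0],
    [10,[-133.5,-257,-80],0],
    [10,[-133.5,-257,-50],0],
    [10,[-133.5,-257,-25],0],
    [10,[-133.5,-257,-20],0],
    [10,[-133.5,-257,-20],0],
  ],
)

```text
t: 24.62
tool_pos: [0.6018, 0.075, 0.2902]
tool_rot: [0.166, -3.136, 0.0]
contact_force: [0.3, -0.3, -0.8]
opening: 0.0216
grip_force: 39.4
```

```bash
python3 - <<'E'
from h import *
print(monitor.get_obs()['grip_force'])
go([.6025,.0752,.264])
im=snap('wrist','w6');cv2.imwrite('pics/w6c.png',im[:,:,::-1])
s=snap('scene','s4');m=cv2.resize(s[150:260,290:440],(600,440))[:,:,::-1]
cv2.imwrite('pics/w6c.png',m)
E
```

```text
39.4398432970047
pos [0.6018 0.075  0.2902] psi 96.1 open 0.0216 F [ 0.3 -0.3 -0.8] q6 -1.68 -> shift [-0.7  0.1 26.2] yaw 0
```

View pics/w6c.png

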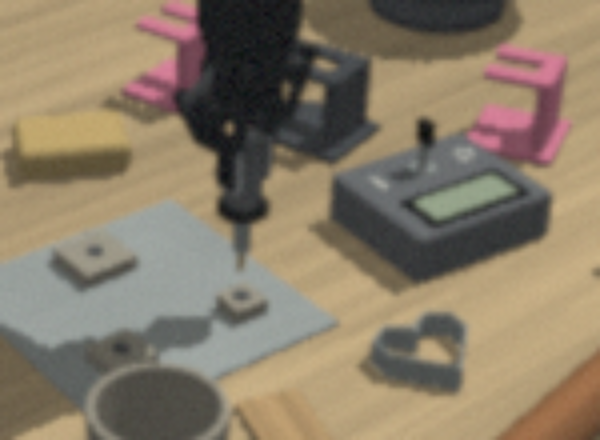

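The probe hangs upright with its tip at (240,268), directly above the tile_1 mark at (241,296).

Request:
step_arm(
  commands=[
    [10,[0,0,15],0],
    [10,[0,0,21],0],
    [10,[0,0,24],0],
    [10,[0,0,26],0],
    [10,[0,0,26],0],
    [10,[0,0,26],0],
    [10,[0,0,26],0],
  ],
)

```text
t: 25.6
tool_pos: [0.602, 0.0749, 0.2648]
tool_rot: [-0.166, 3.137, -0.0]
contact_force: [-1.3, -0.1, 0.3]
opening: 0.0213
grip_force: 39.6
```

```bash
python3 - <<'E'
from h import *
s=snap('scene','s5');m=cv2.resize(s[190:245,310:380],(700,550),interpolation=cv2.INTER_CUBIC)[:,:,::-1];cv2.imwrite('pics/s5c.png',m)
go([.5978,-.039,.284])
E
```

```text
pos [0.602  0.0749 0.2648] psi 96.0 open 0.0216 F [-1.6 -0.5  0.5] q6 -1.68 -> shift [  16.2 -112.9  -19.2] yaw 0
```

View pics/s5c.png

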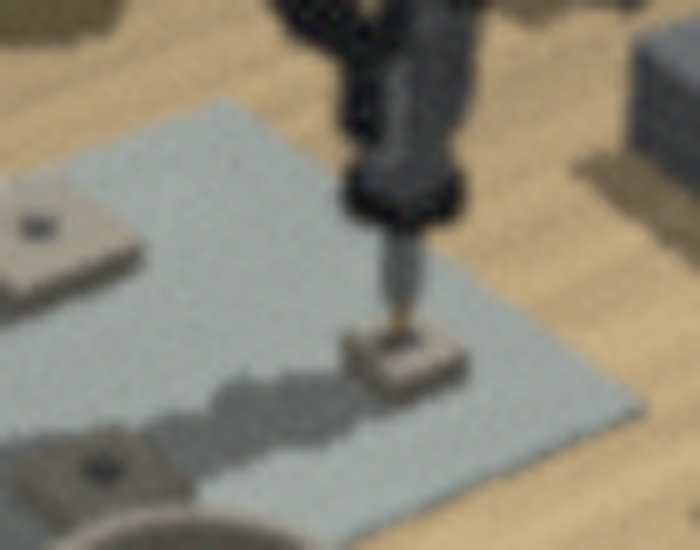

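Request:
step_arm(
  commands=[
    [10,[0,0,1.5],0],
    [10,[0,0,2.5],0],
    [10,[0,0,2.5],0],
    [10,[0,0,2.5],0],
  ],
)

```text
t: 26.15
tool_pos: [0.6021, 0.0749, 0.2622]
tool_rot: [-0.165, 3.137, -0.0]
contact_force: [0.1, -0.1, 0.9]
opening: 0.0211
grip_force: 39.6
```

```bash
python3 - <<'E'
from h import *
f=[]
for i in range(4):
    s=snap('scene','s6');o=monitor.get_obs();f.append(o['contact_force'][2])
print(np.round(f,2))
i=eyes.camera_info('scene')
for z in(.017,.021,.025):print(w2px('scene',[.602,.075,z]))
a=cv2.imread('pics/s5.png')[190:245,310:380];b=s[190:245,310:380,::-1]
cv2.imwrite('pics/s6c.png',np.hstack([cv2.resize(x[15:45,20:60],(400,300),interpolation=cv2.INTER_NEAREST) for x in(a,b)]))
go([.5978,-.039,.284])
E
```

```text
[0.49 0.25 0.23 0.46]
[349.44274472 223.34144675]
[349.47649405 222.28150014]
[349.51034922 221.21822903]
pos [0.602  0.0749 0.2621] psi 96.0 open 0.0216 F [ 0.2 -1.1  0.5] q6 -1.68 -> shift [  16.2 -112.9  -21.9] yaw 0
```

View pics/s6c.png

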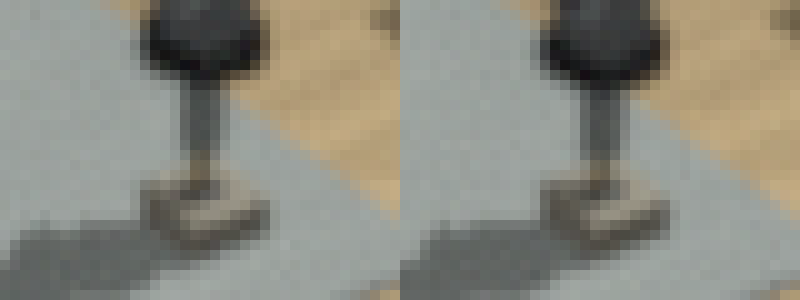

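Request:
step_arm(
  commands=[
    [10,[0,0,-8],0],
    [10,[0,0,-20],0],
    [10,[0,0,-20],0],
    [10,[0,0,-20],0],
  ],
)

```text
t: 26.85
tool_pos: [0.6019, 0.0749, 0.2821]
tool_rot: [-0.166, 3.137, -0.0]
contact_force: [-0.7, -0.4, -2.0]
opening: 0.0217
grip_force: 39.5
```

```bash
python3 - <<'E'
from h import *
f=[]
for i in range(6):
    eyes.get_image('top');f.append(monitor.get_obs()['contact_force'][2])
print(np.round(f,2),np.mean(f))
go([.5978,-.039,.284])
E
```

```text
[-1.26 -1.3  -1.25 -1.54 -1.33 -1.65] -1.3856433784947555
pos [0.6018 0.0749 0.2816] psi 96.0 open 0.0217 F [-0.1 -0.3 -1.6] q6 -1.68 -> shift [  16.  -112.9   -2.4] yaw 0
```

The force difference is 1.75 N, about 7 mm of tip travel, so tile_1 was clearly touched. Next is tile_2.

Request:
step_arm(
  commands=[
    [10,[5,-40,-8],0],
    [10,[11,-80,-8],0],
    [10,[16,-113,-5],0],
    [10,[16,-113,0],0],
    [10,[16,-113,0],0],
    [10,[16,-113,8],0],
    [10,[16,-113,14],0],
    [10,[16,-113,17],0],
    [10,[16,-113,17],0],
    [10,[16,-113,17],0],
    [10,[16,-113,17],0],
    [10,[16,-113,17],0],
  ],
)

```text
t: 28.65
tool_pos: [0.598, -0.0392, 0.2652]
tool_rot: [-0.165, 3.137, -0.0]
contact_force: [-0.2, 1.0, 1.0]
opening: 0.0216
grip_force: 39.8
```

```bash
python3 - <<'E'
from h import *
f=[]
for i in range(4):
    s=eyes.get_image('scene');f.append(monitor.get_obs()['contact_force'][2])
print(np.mean(f))
go([.4837,.0252,.282])
E
```

```text
-0.03650698814319554
pos [ 0.598  -0.0392  0.2651] psi 96.0 open 0.0215 F [-0.2 -0.3 -0.2] q6 -1.87 -> shift [106.9  76.  -16.9] yaw 0
```

Request:
step_arm(
  commands=[
    [10,[0,0,-10],0],
    [10,[0,0,-25],0],
    [10,[35,25,-25],0],
    [10,[70,50,-25],0],
    [10,[107,76,-22],0],
    [10,[107,76,-17],0],
    [10,[107,76,-17],0],
    [10,[107,76,-6],0],
    [10,[107,76,0],0],
    [10,[107,76,0],0],
    [10,[107,76,0],0],
    [10,[107,76,0],0],
  ],
)

```text
t: 30.35
tool_pos: [0.4836, 0.0251, 0.2652]
tool_rot: [-0.166, 3.137, -0.0]
contact_force: [-0.1, -0.2, -0.2]
opening: 0.0214
grip_force: 39.9
```

```bash
python3 - <<'E'
from h import *
f=[]
for i in range(4):
    s=snap('scene','s7');f.append(monitor.get_obs()['contact_force'][2])
print(np.mean(f), w2px('scene',[.4837,.0252,.017]))
go([.4424,.3167,.36])
E
```

```text
0.08769198553842927 [313.36366426 212.52730101]
pos [0.4835 0.0252 0.2652] psi 96.0 open 0.0218 F [ 0.4 -0.2  0.7] q6 -1.78 -> shift [ 10.2 294.2 -94.9] yaw 0
```

Request:
step_arm(
  commands=[
    [10,[0,0,-30],0],
    [10,[0,0,-80],0],
    [10,[2,45,-95],0],
    [10,[4,95,-95],0],
    [10,[6,150,-95],0],
    [10,[8,205,-95],0],
    [10,[10,255,-95],0],
    [10,[10,294,-95],0],
    [10,[10,294,-95],0],
    [10,[10,294,-95],0],
  ],
)

```text
t: 31.8
tool_pos: [0.4426, 0.3162, 0.3597]
tool_rot: [0.166, -3.137, 0.001]
contact_force: [-0.6, -0.7, -1.2]
opening: 0.0214
grip_force: 40.0
```

```bash
python3 - <<'E'
from h import *
go([.4424,.3167,.272],96)
E
```

```text
pos [0.4426 0.3162 0.3597] psi 96.1 open 0.0214 F [-0.6 -0.7 -1.2] q6 -1.19 -> shift [ 0.1  0.5 87.7] yaw 0.1
```

Request:
step_arm(
  commands=[
    [10,[0,0.5,30],0],
    [10,[0,0.5,60],0],
    [10,[0,0.5,78],0],
    [10,[0,0.5,85],0],
    [10,[0,0.5,88],0],
    [10,[0,0.5,88.5],0],
    [10,[0,0.5,88.5],0],
  ],
)

```text
t: 32.67
tool_pos: [0.4429, 0.3172, 0.2725]
tool_rot: [-0.166, 3.136, 0.001]
contact_force: [-0.2, -0.2, -0.1]
opening: 0.0215
grip_force: 40.1
```

Request:
step_arm(
  commands=[
    [40,[0,0,0],0],
    [60,[0,0,0],0],
    [70,[0,0,0],0],
    [70,[0,0,0],0],
    [70,[0,0,0],0],
    [70,[0,0,-40],0],
    [70,[0,0,-90],0],
    [70,[0,0,-130],0],
    [70,[-30,0,-130],7],
    [60,[-63,0,-130],14],
    [47,[-100,0,-130],14],
    [47,[-100,0,-130],14],
  ],
)

```text
t: 34.17
tool_pos: [0.5436, 0.3273, 0.4009]
tool_rot: [-0.22, -3.133, 0.001]
contact_force: [0.1, -1.3, -1.1]
opening: 0.0402
grip_force: 0.0
```

```bash
python3 - <<'E'
from h import *
im=snap('wrist','w8');go([.59,.287,.232],82)
for p in([.44,.316,.141],[.59,.287,.08]):print(w2px('wrist',p).round(1))
s=snap('scene','s8')
cv2.imwrite('pics/w8c.png',np.hstack([cv2.resize(im,(480,300)),cv2.resize(s[140:240,330:436],(318,300))])[:,:,::-1])
E
```

```text
pos [0.5426 0.3274 0.4008] psi 82.0 open 0.0401 F [0.3 0.3 0.2] q6 -1.01 -> shift [-52.8 -33.3 168.8] yaw 0.0
[282.8  57. ]
[287.8 236.3]
```

View pics/w8c.png

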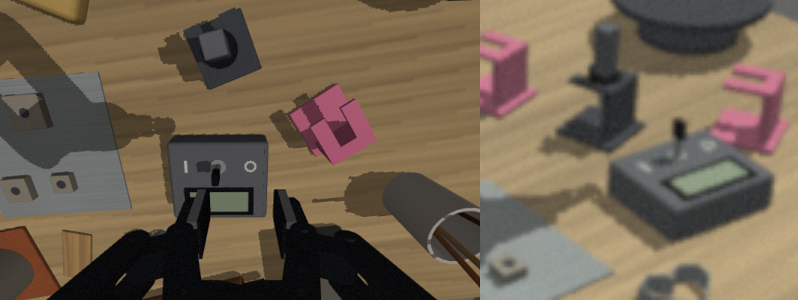

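The probe is upright in its rest at (214,45), and the toggle is centred at (215,173). Next I push the toggle to the right.

Request:
step_arm(
  commands=[
    [47,[-30,-20,30],0],
    [47,[-53,-33,70],0],
    [47,[-53,-33,120],0],
    [47,[-53,-33,155],0],
    [47,[-53,-33,168],0],
    [47,[-53,-33,168],0],
    [47,[-53,-45,168],0],
    [47,[-53,-53,168],0],
    [47,[-53,-57,168],0],
    [47,[-53,-58,168],0],
    [47,[-53,-58,168],0],
  ],
)

```text
t: 35.65
tool_pos: [0.5873, 0.2633, 0.2357]
tool_rot: [0.218, 3.13, 0.004]
contact_force: [0.1, 5.0, 6.7]
opening: 0.0403
grip_force: 3.1
```

```bash
python3 - <<'E'
from h import *
go([.59,.287,.232],82)
E
```

```text
pos [0.5873 0.2633 0.2357] psi 82.0 open 0.0403 F [0.1 5.  6.7] q6 -1.13 -> shift [ 0.6 23.8  3.7] yaw 0.0
```

Request:
step_arm(
  commands=[
    [47,[0,-1.5,0],0],
    [47,[0,-1.5,0],0],
    [47,[0,-1.5,0],0],
    [47,[0,-1.5,0],0],
    [47,[0,-1.5,0],0],
    [47,[0,-1.5,0],0],
    [47,[0,-1.5,0],0],
    [47,[0,-1.5,0],0],
  ],
)

```text
t: 36.65
tool_pos: [0.5871, 0.2621, 0.2356]
tool_rot: [0.218, 3.13, 0.005]
contact_force: [0.7, 5.0, 5.9]
opening: 0.0401
grip_force: 3.4
```

```bash
python3 - <<'E'
from h import *
go([.59,.287,.232],82)
s=snap('scene','s9');cv2.imwrite('pics/s9c.png',cv2.resize(s[165:220,365:430],(650,550),interpolation=cv2.INTER_CUBIC)[:,:,::-1])
E
```

```text
pos [0.5871 0.2621 0.2356] psi 82.0 open 0.0401 F [0.7 5.  5.9] q6 -1.13 -> shift [ 0.6 25.1  3.7] yaw 0.0
```

View pics/s9c.png

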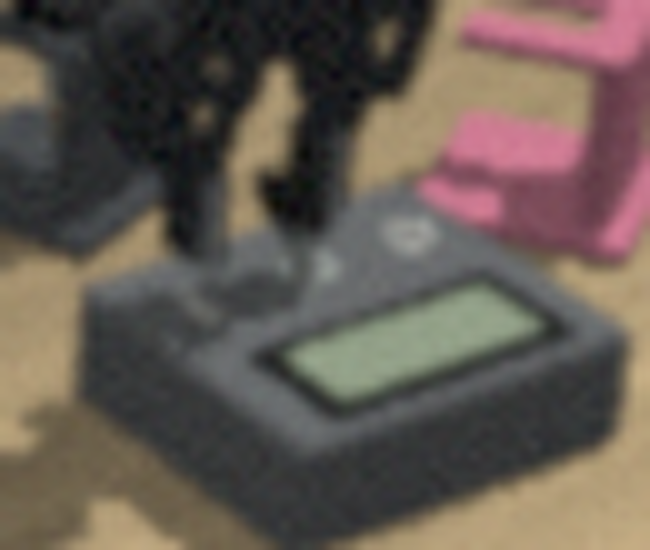

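Request:
step_arm(
  commands=[
    [47,[0,0,0],0],
    [47,[0,0,0],0],
    [47,[0,10,0],0],
    [47,[0,18,0],0],
    [47,[0,26,0],0],
    [47,[0,26,0],0],
    [47,[0,26,-30],0],
    [47,[0,26,-80],0],
    [60,[-20,0,-110],0],
    [60,[-40,-50,-125],-5],
    [60,[-60,-100,-125],-5],
    [60,[-82,-150,-125],-5],
  ],
)

```text
t: 38.2
tool_pos: [0.6468, 0.0996, 0.3587]
tool_rot: [0.081, 3.14, -0.001]
contact_force: [1.0, 0.2, -0.5]
opening: 0.0512
grip_force: 0.0
```

Request:
step_arm(
  commands=[
    [60,[0,-40,0],0],
    [60,[0,-40,0],0],
    [60,[0,-40,0],0],
  ],
)

```text
t: 38.58
tool_pos: [0.6445, 0.0616, 0.3582]
tool_rot: [-0.081, -3.14, -0.001]
contact_force: [-1.2, -0.4, 0.0]
opening: 0.0513
grip_force: 0.0
```

```bash
python3 - <<'E'
from h import *
im=snap('wrist','w10');s=snap('top','top10')
go([.602,.075,.181],85.5)
for g in((.602,.075),(.598,-.039),(.484,.025)):print(w2px('wrist',[*g,.017]).round(1),w2px('top',[*g,.017]).round(1))
cv2.imwrite('pics/w10c.png',np.hstack([cv2.resize(im,(480,300)),cv2.resize(s[140:250,190:310],(320,300))])[:,:,::-1])
E
```

```text
pos [0.6445 0.0625 0.3583] psi 87.1 open 0.0514 F [-0.8  1.1  0. ] q6 -1.54 -> shift [ 43.   10.4 177.4] yaw 1.6
[333.9 131.4] [307.8 181.1]
[209.8 133.5] [350.4 182.8]
[266.2 -13.2] [326.1 225.1]
```

View pics/w10c.png

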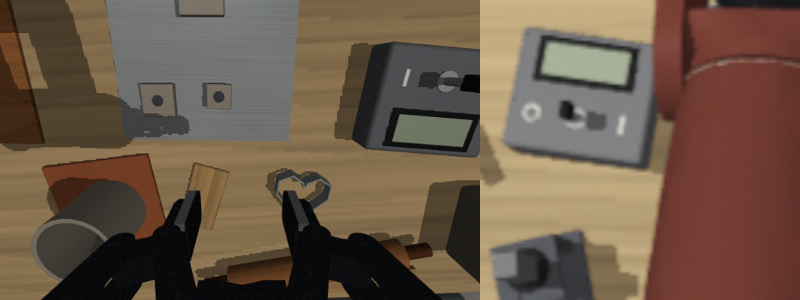

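The tile_1 mark is now at (219,97) in the crop, which is (292,129) in the full image. It was predicted at (334,131), so tile_1 has been knocked about 35 mm aside; tile_2 has not moved. The toggle is centred again.

```bash
cat >> h.py <<'E'
def locp(im,guess,z=.017,half=45):
    "beige tile on the steel plate in the wrist image"
    u=np.round(w2px('wrist',[*guess,z])).astype(int);y0,x0=max(u[1]-half,0),max(u[0]-half,0)
    c=im[y0:u[1]+half,x0:u[0]+half].astype(int);d=c[...,0]-c[...,2]
    m=cv2.morphologyEx(((d>10)&(c[...,0]>110)&(d<60)).astype(np.uint8),cv2.MORPH_CLOSE,np.ones((3,3)));m=cv2.morphologyEx(m,cv2.MORPH_OPEN,np.ones((5,5)))
    for k in cv2.findContours(m,cv2.RETR_EXTERNAL,cv2.CHAIN_APPROX_NONE)[0]:
        P=px2w('wrist',k[:,0]+[x0,y0],z)[:,:2]*1000;r=cv2.minAreaRect(P.astype(np.float32))
        if min(r[1])>15:print(np.round(r[0],1),np.round(r[1],1),round(r[2]%90,1))
E
python3 - <<'E'
from h import *
im=cv2.imread('pics/w10.png')[:,:,::-1]
p=px2w('wrist',[(292,129.5)],.017)[0];print(p)
locp(im,p[:2],half=35);locp(im,(.598,-.039),half=40)
go([p[0],p[1],.181])
E
```

```text
[0.59831193 0.03671538 0.017     ]
[597.1  36.6] [28.1 27. ] 87.0
[597.9 -38.8] [38.1 36.4] 87.0
pos [0.6445 0.0625 0.3583] psi 87.1 open 0.0514 F [-0.8  1.1  0. ] q6 -1.54 -> shift [ 44.8 -28.1 177.4] yaw 0
```

Request:
step_arm(
  commands=[
    [60,[25,-15,50],0],
    [60,[45.5,-28,100],0],
    [60,[45.5,-28,145],0],
    [60,[45.5,-28,168],0],
    [60,[45.5,-28,177],0],
    [60,[45.5,-28,177],0],
    [60,[45.5,-28,177],0],
    [20,[45.5,-28,177],0],
    [20,[45.5,-28,177],0],
    [20,[45.5,-28,177],0],
    [20,[45.5,-28,177],0],
    [20,[45.5,-28,177],0],
  ],
  squeeze=30,
)

```text
t: 40.17
tool_pos: [0.5986, 0.0357, 0.1831]
tool_rot: [0.081, 3.138, 0.0]
contact_force: [-0.8, 0.7, 6.3]
opening: 0.029
grip_force: 30.6
```

```bash
python3 - <<'E'
from h import *
print(monitor.get_obs()['grip_force'])
go([.58,-.275,.199])
E
```

```text
30.575720071792603
pos [0.5986 0.0357 0.1831] psi 87.0 open 0.029 F [-0.8  0.7  6.3] q6 -1.58 -> shift [   2.5 -311.3  -15.9] yaw 0
```

Request:
step_arm(
  commands=[
    [20,[0,0,-40],0],
    [20,[0,-15,-80],0],
    [20,[0,-65,-90],0],
    [20,[2,-120,-90],0],
    [20,[2,-175,-90],0],
    [20,[2,-230,-90],0],
    [20,[2,-280,-90],0],
    [20,[2,-311,-75],0],
    [20,[2,-311,-40],0],
    [20,[2,-311,-16],0],
    [20,[2,-311,-8],0],
    [20,[2,-311,-8],0],
  ],
)

```text
t: 41.68
tool_pos: [0.5796, -0.2746, 0.1891]
tool_rot: [-0.081, -3.14, -0.001]
contact_force: [0.7, 0.8, -0.0]
opening: 0.0284
grip_force: 30.0
```

```bash
python3 - <<'E'
from h import *
go([.58,-.275,.1865])
E
```

```text
pos [ 0.5796 -0.2746  0.1891] psi 87.0 open 0.0284 F [ 0.7  0.8 -0. ] q6 -2.08 -> shift [-0.4 -0.4  2.6] yaw 0
```

Request:
step_arm(
  commands=[
    [20,[0,0,3],0],
    [20,[0,0,3],0],
    [60,[0,0,3],0],
    [60,[0,0,3],0],
    [60,[0,0,3],0],
    [60,[0,0,-40],0],
    [70,[0,0,-90],0],
    [80,[-10,50,-130],0],
    [80,[-20,105,-170],0],
    [80,[-30,160,-170],0],
    [80,[-47,215,-170],0],
    [80,[-47,248,-170],0],
  ],
)

```text
t: 43.18
tool_pos: [0.64, -0.0268, 0.3599]
tool_rot: [0.078, 3.14, 0.0]
contact_force: [1.1, -0.4, -0.2]
opening: 0.0686
grip_force: 0.0
```

Request:
step_arm(
  commands=[
    [80,[0,0,0],0],
    [80,[0,0,0],0],
  ],
)

```text
t: 43.42
tool_pos: [0.6394, -0.0299, 0.3594]
tool_rot: [-0.081, -3.14, 0.001]
contact_force: [0.3, -0.6, -0.0]
opening: 0.0685
grip_force: 0.0
```

```bash
python3 - <<'E'
from h import *
im=snap('wrist','w11');locp(im,(.598,-.039),half=45)
go([.598,-.039,.1815],87)
E
```

```text
[587.  -39.8] [35.6 15.2] 86.9
pos [ 0.6394 -0.0304  0.3594] psi 87.0 open 0.0684 F [-0.4  0.2 -0.5] q6 -1.68 -> shift [ 40.8 -10.7 177.9] yaw -0.0
```

Request:
step_arm(
  commands=[
    [80,[20,-5,50],0],
    [80,[41,-10,100],0],
    [80,[41,-10,145],0],
    [80,[41,-10,168],0],
    [80,[41,-10,177],0],
    [80,[41,-10,177],0],
    [30,[41,-10,177],0],
    [30,[41,-10,177],0],
    [30,[41,-10,177],0],
    [30,[41,-10,177],0],
    [30,[41,-10,177],0],
  ],
  squeeze=35,
)

```text
t: 44.85
tool_pos: [0.599, -0.0375, 0.1845]
tool_rot: [0.081, 3.137, -0.001]
contact_force: [-0.7, -0.7, 6.6]
opening: 0.0384
grip_force: 35.8
```

```bash
python3 - <<'E'
from h import *
print(monitor.get_obs()['grip_force'])
go([.445,-.37,.19])
E
```

```text
35.809555649757385
pos [ 0.599  -0.0375  0.1845] psi 87.1 open 0.0384 F [-0.7 -0.7  6.6] q6 -1.71 -> shift [ 136.7 -339.9   -5.7] yaw 0
```

Request:
step_arm(
  commands=[
    [30,[0,0,-40],0],
    [30,[10,-20,-80],0],
    [30,[35,-70,-90],0],
    [30,[55,-120,-90],0],
    [30,[80,-170,-90],0],
    [30,[100,-220,-90],0],
    [30,[120,-270,-90],0],
    [30,[137,-320,-90],0],
    [30,[137,-340,-60],0],
    [30,[137,-340,-25],0],
    [30,[137,-340,-9],0],
    [30,[137,-340,-9],0],
  ],
)

```text
t: 46.35
tool_pos: [0.4434, -0.3692, 0.1904]
tool_rot: [-0.08, -3.139, -0.003]
contact_force: [-0.2, 1.0, -1.0]
opening: 0.0385
grip_force: 35.5
```

```bash
python3 - <<'E'
from h import *
go([.445,-.37,.188])
E
```

```text
pos [ 0.4434 -0.3692  0.1904] psi 87.1 open 0.0385 F [-0.2  1.  -1. ] q6 -2.34 -> shift [-1.6 -0.8  2.4] yaw 0
```

Request:
step_arm(
  commands=[
    [30,[0,0,2.7],0],
    [30,[0,0,2.7],0],
    [70,[0,0,2.7],0],
    [70,[0,0,2.7],0],
    [70,[0,0,2.7],0],
    [70,[0,0,-40],0],
    [80,[0,20,-90],0],
    [90,[-10,70,-130],0],
    [90,[-20,125,-170],0],
    [90,[-35,180,-170],0],
    [90,[-50,240,-170],0],
    [90,[-67,295,-170],0],
  ],
)

```text
t: 47.85
tool_pos: [0.5259, -0.0766, 0.3621]
tool_rot: [0.081, 3.139, -0.0]
contact_force: [0.5, 0.1, -0.4]
opening: 0.077
grip_force: 0.0
```

Request:
step_arm(
  commands=[
    [90,[0,50,0],0],
    [90,[0,103,0],0],
    [90,[0,103,0],0],
    [90,[0,103,0],0],
  ],
)

```text
t: 48.35
tool_pos: [0.531, 0.024, 0.3615]
tool_rot: [-0.08, -3.141, 0.001]
contact_force: [-0.2, -0.5, -0.5]
opening: 0.0772
grip_force: 0.0
```

```bash
python3 - <<'E'
from h import *
im=snap('wrist','w12');locp(im,(.484,.025),half=50)
go([.484,.025,.182],87)
print(w2px('wrist',[.484,.025,.017]))
E
```

```text
pos [0.5311 0.0234 0.3615] psi 87.0 open 0.0768 F [ 0.7  0.8 -0.4] q6 -1.61 -> shift [ 47.1  -0.8 179.5] yaw -0.0
[321.85490128 126.48996697]
```

```bash
python3 - <<'E'
from h import *
im=cv2.imread('pics/w12.png')[:,:,::-1].astype(int)
x,y=322,126
c=im[y-50:y+50,x-50:x+50];d=c[...,0]-c[...,2]
print(d[::10,::10]);
m=cv2.morphologyEx((d>6).astype(np.uint8),cv2.MORPH_CLOSE,np.ones((15,15)));m=cv2.morphologyEx(m,cv2.MORPH_OPEN,np.ones((7,7)))
for k in cv2.findContours(m,cv2.RETR_EXTERNAL,cv2.CHAIN_APPROX_NONE)[0]:
    P=px2w('wrist',k[:,0]+[x-50,y-50],.017)[:,:2]*1000;print(cv2.minAreaRect(P.astype(np.float32)))
E
```

```text
[[-2 -3  1 -1 -3 -2  0  0 -4  0]
 [-1 -2  0 -3  0 -2  2 -1 -3  1]
 [ 0 -2 -1  2  0  0 -2 -2 -2  0]
 [-2  0 -2 18 19 16 18 19 -3 -2]
 [ 1  0 -2 18 20 20 18 19  0 -1]
 [ 0  0 -1 18 19 -4 15 18 -2 -1]
 [ 0 -1 -1 19 18 20 18 19  0  0]
 [-2  1 -1 19 19 20 19 19 -2  0]
 [-2  3 -1  2 -1 -2 -1 -3  1 -2]
 [ 0  0 -1 -2 -1 -1 -2 -1  0  0]]
((482.7871398925781, 24.049022674560547), (49.95616912841797, 49.70314025878906), 86.92547607421875)
```

Tile_3 is where I left it, at (0.483, 0.024).

Request:
step_arm(
  commands=[
    [90,[20,0,50],0],
    [90,[47.5,0,100],0],
    [90,[47.5,0,145],0],
    [90,[47.5,0,168],0],
    [90,[47.5,0,178.5],0],
    [90,[47.5,0,178.5],0],
    [40,[47.5,0,178.5],0],
    [40,[47.5,0,178.5],0],
    [40,[47.5,0,178.5],0],
    [40,[47.5,0,178.5],0],
    [40,[47.5,0,178.5],0],
  ],
  squeeze=40,
)

```text
t: 49.78
tool_pos: [0.4847, 0.0265, 0.1849]
tool_rot: [0.081, 3.137, -0.001]
contact_force: [-0.8, -1.2, 6.5]
opening: 0.0482
grip_force: 40.8
```

```bash
python3 - <<'E'
from h import *
print(monitor.get_obs()['grip_force'])
go([.463,-.262,.19])
E
```

```text
40.82534909248352
pos [0.4847 0.0265 0.1849] psi 87.1 open 0.0482 F [-0.8 -1.2  6.5] q6 -1.62 -> shift [   6.8 -289.3   -4.9] yaw 0
```

Request:
step_arm(
  commands=[
    [40,[0,0,-40],0],
    [40,[0,-20,-80],0],
    [40,[5,-70,-85],0],
    [40,[7,-125,-85],0],
    [40,[7,-180,-85],0],
    [40,[7,-230,-85],0],
    [40,[7,-265,-85],0],
    [40,[7,-282,-60],0],
    [40,[7,-282,-25],0],
    [40,[7,-282,-9],0],
    [40,[7,-282,-9],0],
  ],
)

```text
t: 51.15
tool_pos: [0.4617, -0.254, 0.1909]
tool_rot: [-0.08, -3.138, -0.003]
contact_force: [0.5, 0.3, -0.8]
opening: 0.0477
grip_force: 41.5
```

```bash
python3 - <<'E'
from h import *
go([.463,-.255,.1883])
E
```

```text
pos [ 0.4617 -0.254   0.1909] psi 87.1 open 0.0477 F [ 0.5  0.3 -0.8] q6 -2.16 -> shift [-1.4 -1.   2.6] yaw 0
```

Request:
step_arm(
  commands=[
    [40,[0,0,2.7],0],
    [40,[0,0,2.7],0],
    [78,[0,0,2.7],0],
    [78,[0,0,2.7],0],
    [78,[0,0,2.7],0],
    [78,[0,0,-40],0],
    [80,[0,0,-90],0],
    [80,[0,50,-130],0],
    [80,[0,110,-170],0],
    [80,[0,170,-170],0],
    [80,[0,230,-170],0],
    [80,[0,230,-170],0],
  ],
)

```text
t: 52.65
tool_pos: [0.4737, -0.0217, 0.3623]
tool_rot: [0.072, 3.14, 0.001]
contact_force: [0.3, -1.1, -0.7]
opening: 0.0684
grip_force: 0.0
```

```bash
python3 - <<'E'
from h import *
s=snap('top','top13')
for g in((.58,-.275),(.445,-.37),(.463,-.255)):loc('top',g,.02,s)
cv2.imwrite('pics/t13.png',s[90:340,140:540,::-1])
go([.46,-.02,.36])
E
```

```text
top (array([ 576.6, -272.1]), array([27. , 30.2]), 0.3)
top (array([ 458.7, -252.7]), array([46.7, 49.4]), 87.5)
top (array([ 441.4, -369. ]), array([38.6, 41.6]), 0.4)
top (array([ 441.4, -369. ]), array([38.6, 41.6]), 0.4)
top (array([ 458.7, -252.7]), array([46.7, 49.4]), 87.5)
top (array([ 576.6, -272.1]), array([27. , 30.2]), 0.3)
top (array([ 458.7, -252.7]), array([46.7, 49.4]), 87.5)
top (array([ 576.6, -272.1]), array([27. , 30.2]), 0.3)
top (array([ 441.4, -369. ]), array([38.6, 41.6]), 0.4)
pos [ 0.4738 -0.023   0.3621] psi 87.3 open 0.0683 F [ 0.2 -0.2 -0.5] q6 -1.73 -> shift [13.9  2.3  2.1] yaw 0
```

View pics/t13.png

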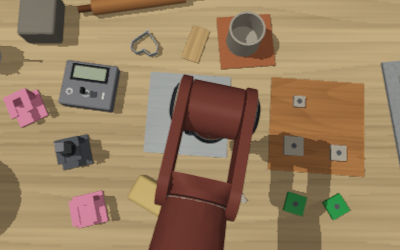

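All three tiles are flat on the board at (299,101), (294,146) and (339,152). The probe is in its rest at (73,152), the toggle is centred, and the pot at (247,36) has not moved.

```bash
python3 -c "
from station import finish_job
print(finish_job())"
```

```text
the job is handed in; nothing more can be done
None
```

The job is done and handed in at about 53 s: the three tiles present (30, 40 and 50 mm) were laid on the plate, the meter zeroed, each tile probed smallest to largest, the probe returned upright to its rest, the readings stored, and the tiles laid back on the board (tile_1 had been knocked about 35 mm aside on the plate and was found again), with the pot untouched.

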